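# Clip the lid onto the specimen carrier

## Task

Close up the specimen carrier for the courier: put its loose lid on, right down on the rim, swinging any end clip that leans over the mouth out of the way first. Then push each of the two end clips over against the lid until it snaps behind the lid's ridge, and stop pushing there without leaning on it. Leave the other things on the bench standing where they are.

Things in the scene. Friction and masses are not known exactly. Their poses are not given: they have to be found in the camera images.
- carrier: open white specimen carrier box, 120 mm (its x) by 180 mm (its y) by 90 mm high, walls 4 mm, immovable; a green rack of capped tubes stands inside, up to 85 mm high. Origin: centre of the underside, on the bench; z up. Its short ends, at y +90 and -90 mm, carry the end clips. It stands on the left or the right; the lid lies on the other side
- clip_a (a joint): white plastic end clip, 60 mm wide, on a pin across the carrier's +y end wall (y +94, z 50 mm in its frame). Value in rad: 0 = upright, snapped over the lid; grows as it swings outwards and down; stops at -0.1 and 0.65; light friction (under 1 N at the tab) holds it where left. On the lid's ridge from about 0.28 the push at the tab rises to some 9 N at 0.2, then it snaps in to about 0 by itself
- clip_a_nose (a point): middle of the nose of the +y clip: a round bar 10 mm thick, 60 mm long across the carrier, carried inwards by a web at the top of the clip. At joint value 0 it lies at y +77, z 101 mm of the carrier's frame, 17 mm inwards of the pin and 51 mm above it, and turns about the pin with the clip. Below a joint value of about 0.45 it is in the way of a lid coming down
- clip_a_tab (a point): middle of the outer edge of the thumb tab of the +y clip, flared outwards from its top, 60 mm wide: the place to push inwards. The clip's outermost edge. At joint value 0 it lies 12 mm outwards of the pin and 65 mm above it (y +106, z 115 mm of the carrier's frame) and turns about the pin with the clip: at 0.6 y +141, z 97 mm. The clip's arm is 4 mm thick, of smooth plastic
- clip_b (a joint): white plastic end clip, 60 mm wide, on a pin across the carrier's -y end wall (y -94, z 50 mm in its frame). Value in rad: 0 = upright, snapped over the lid; grows as it swings outwards and down; stops at -0.1 and 0.65; light friction (under 1 N at the tab) holds it where left. On the lid's ridge from about 0.28 the push at the tab rises to some 9 N at 0.2, then it snaps in to about 0 by itself
- clip_b_nose (a point): middle of the nose of the -y clip: a round bar 10 mm thick, 60 mm long across the carrier, carried inwards by a web at the top of the clip. At joint value 0 it lies at y -77, z 101 mm of the carrier's frame, 17 mm inwards of the pin and 51 mm above it, and turns about the pin with the clip. Below a joint value of about 0.45 it is in the way of a lid coming down
- clip_b_tab (a point): middle of the outer edge of the thumb tab of the -y clip, flared outwards from its top, 60 mm wide: the place to push inwards. The clip's outermost edge. At joint value 0 it lies 12 mm outwards of the pin and 65 mm above it (y -106, z 115 mm of the carrier's frame) and turns about the pin with the clip: at 0.6 y -141, z 97 mm. The clip's arm is 4 mm thick, of smooth plastic
- lid_handle (a point): centre of the grey handle of the loose white lid (0.2 to 0.4 kg), lying right way up on the bench. x across the lid, y along it, z up. Handle: bar 100 mm along y, 22 mm wide, 16 mm high, 15 mm clear of the plate, in the lid's middle. This point is 38 mm above the bench at the start and at x 0, y 0, z 120 mm of the carrier's frame with the lid home on the rim; the lid fits either way round
- lid_base (a point): centre of the underside of the same lid's plate, 30 mm below the handle point. Plate 124 x 184 mm, 7 mm thick; a rounded locating lip 8 mm deep below it enters the carrier's mouth with 2.5 mm to spare all round. A rounded ridge 4 mm high, 60 mm long crosses the plate's top near each short end, 86 mm from the middle; the clips snap behind these
- tube_rack: bystander: green rack of capped tubes, 60 x 190 mm, 93 mm high, beside the carrier's long +x side; origin: centre of the underside, long side along y
- tip_box: bystander: white box of pipette tips with a blue plate, 122 (x) x 84 (y) mm, 63 mm high, off one end of the carrier; origin: centre of the underside
- bottle: bystander: amber reagent bottle, 62 mm across, 140 mm high, off the other end of the carrier; origin: centre of the underside
- jar: bystander: white specimen jar, 60 mm across, 70 mm high, near the lid; origin: centre of the underside
Not all that is in view belongs to the job. Leave any orange or red look-alike of the carrier alone.

How it is judged:
On the way:
1. the lid lies home on the carrier's rim (z of lid_handle in the frame of carrier between 0.1165 and 0.1235 m and x of lid_handle in the frame of carrier between -0.005 and 0.005 m and y of lid_handle in the frame of carrier between -0.005 and 0.005 m and angle between lid_handle's own z axis and vertical below 0.03 rad and angle between the y axis of lid_handle and the y axis of carrier, either way round below 0.08 rad), for 0.2 s.
At the end, for the whole second after the job is handed in: The lid lies flat on the carrier's rim (handle point within 3.5 mm of its home height of 120 mm and within 5 mm of the middle both ways, tilt under 0.03 rad, along the carrier to 0.08 rad) and both clips are snapped over it (below 0.08 rad) and at rest (all of step 1 and value of joint each of clip_a, clip_b below 0.08 rad and velocity of joint each of clip_a, clip_b below 0.1 rad/s); the robot touches nothing.
It fails at once if the robot pushes on the carrier or its clips with more than 40 N (contact force between carrier and the arm above 40 N or contact force between carrier and the fingers above 40 N).
It fails at once if the tube rack is shifted more than 25 mm or tipped (distance of tube_rack from where it was at the start of the episode above 0.025 m or angle between tube_rack's own z axis and vertical above 0.3 rad).
It fails at once if the tip box is shifted more than 25 mm or tipped (distance of tip_box from where it was at the start of the episode above 0.025 m or angle between tip_box's own z axis and vertical above 0.3 rad).
It fails at once if the bottle is shifted more than 25 mm or tipped (distance of bottle from where it was at the start of the episode above 0.025 m or angle between bottle's own z axis and vertical above 0.3 rad).
It fails at once if the jar is shifted more than 25 mm or tipped (distance of jar from where it was at the start of the episode above 0.025 m or angle between jar's own z axis and vertical above 0.3 rad).
It also fails if it takes over 72 s, if anything falls off the work surface, if the arm or the gripper's body presses on something with over 40 N, if the wrist force passes 120 N, or if a joint passes its speed limit or range.

## Robot

A 7-joint arm with a two-finger parallel gripper is mounted at the origin on the work surface. World frame = base frame: x ahead of the robot, y to its left, z up, the work surface at z = 0. Lengths are in m, angles in rad, forces in N, time in s.
With the tool pointing down it reaches from about 0.35 to 0.9 m from the base axis. Payload 8.1 kg.
Tool frame: the origin (TCP) lies midway between the tips of the shut fingers; the grasp point (between the pads) lies 19 mm behind it (arm.hold_point_z is the z of the grasp point in the tool frame, in m); z points along the fingers, y is the line along which they close (so a half turn about z gives the same grasp; the last joint's range is limited). The gripper opens to 92 mm and grips with 3 to 60 N. Pads are 19 mm wide; open, the fingers measure 130 mm over their backs; the gripper's body (75 mm by 190 mm) begins 47 mm behind the grasp point.
Start: joints at [1.069, 0.434, 0.025, 1.573, -0.012, 1.134, -0.075], TCP at [0.243, -0.576, 0.227] pointing down, gripper open.
Joint ranges: [-2.62, 2.62], [-0.44, 2.09], [-1.27, 1.32], [0.08, 2.57], [-1.32, 4.46], [0.12, 2], [-2.74, 2.74]. Speed limits (rad/s): [2.22, 2.22, 3.01, 3.01, 3.14, 3.14, 3.14].

## Interface

Orientations are given as a rotation vector (axis times angle).
In Python, from cell import arm, get_image, camera_params, job gives the robot as it stands.
- The arm moves only by the tool send_rows, never from a script. Its argument "deltas" is a list of rows, each a list of 3 entries, a list of its own where there are three numbers: the shift along the world's x, y, z in m, then the turn, a rotation vector about the world's x, y, z in rad, then the finger opening in m, from 0 to 0.0918. In form: [[[tx, ty, tz], [ax, ay, az], gripper], ...]. A call has exactly 10 rows; each row shifts and turns the commanded pose from where the row before left it; what a row does not reach is not made up. A row lasts 1/10 s, in which the tool goes at most 50 mm and 8.59 degrees, less where a joint would pass 70% of its speed; a pose out of reach is approached as far as the arm can. A call with a gripper value outside its range is refused whole. The fingers move at their own pace and stop on an object; "force" is the grip in N (left out, the last holds). Time passes only in rows, so rows that do not move let the fingers close, or fill a call up. It gives the time, the measured TCP pose, the force and the opening at its end, in the units of the state.
- arm.observe(): the state, without advancing time (a new reading comes with each control period).
- get_image(name): name is "scene" or "top" or "wrist"; returns the picture (420x560x3 uint8, red, green, blue); there is no depth.
- camera_params(name): a dict with "fov_y" (degrees; the focal length in pixels is half the picture's height over the tangent of half this angle, whatever the lens; pixels are square), "cx", "cy" (the principal point, pixels), "rvec" (rotation vector, rad) and "tvec" (3), from world to camera coordinates, as OpenCV has them. Camera axes: x right, y down, z forward; pixel columns grow to the right and rows downward; lengths in m; the calibration is good to about 2 mm. A picture is of the moment at which its call begins: read the wrist's pose just before it. camera_params takes no time and is no camera call; for the wrist camera it gives the pose at the moment of the call.
- job.sign_off(): hands the job in, once; it reports no verdict.
The state is a dict: "clock": time; "joints": joint angles; "dq": joint speeds; "joint_efforts": joint torques, N m; "position": TCP position; "ee_rot": TCP orientation; "force": force on the tool from outside, world axes, zero at the start; "ft_torque": the same for the moment, N m; "width": opening from 0.0 (shut) to 1.0 (fully open).
Only numpy, scipy, OpenCV 4.12 (cv2) and the standard library are available. Lean on these libraries where they do the work, as an engineer would, in place of code of your own. Each camera call takes 0.05 s, during which the arm holds its last target. There are 200 camera calls.

## Working session

There is one attempt and no reset: what is moved stays moved. The work goes in short steps, Python scripts to look and compute and a tool call to move; the robot and the scene stay as the last step left them, time stands still between calls to the robot, and variables do not carry over. Pictures are saved under pics/ and viewed, on a budget of 10 in all, crops included, one or two more only if the job needs it, and the job is handed in when it is done.

Besides the shell and the picture viewer there is one more tool, called after "Request:" as name(argument=value, ...) on one line, values as JSON. send_rows: Moves the arm, as the interface text tells. Its arguments: {"type":"object","properties":{"deltas":{"type":"array","items":{"type":"array"}},"force":{"type":"number"}},"required":["deltas"]}

```bash
mkdir -p pics; cat > h.py <<'E'
import numpy as np, cv2
from cell import arm,get_image,camera_params,job
def par(n):
    p=camera_params(n); R=cv2.Rodrigues(np.array(p["rvec"],float))[0]; f=210/np.tan(np.radians(p["fov_y"])/2)
    return R,np.array(p["tvec"],float),f,p["cx"],p["cy"]
def ray(P,u,v,z):
    R,t,f,cx,cy=P; c=-R.T@t; d=R.T@np.array([(u-cx)/f,(v-cy)/f,1]); return c+d*(z-c[2])/d[2]
def proj(P,X):
    R,t,f,cx,cy=P; q=R@np.array(X)+t; return q[0]/q[2]*f+cx,q[1]/q[2]*f+cy
def snap(n,fn):
    im=get_image(n)[:,:,::-1]; cv2.imwrite(fn,im); return im
E
python3 - <<'E'
from h import *
print(arm.observe(),arm.hold_point_z)
a=snap("top","pics/top0.png"); b=snap("scene","pics/scene0.png")
for n in("top","scene"):
    P=par(n);print(n,P[2:], -P[0].T@P[1])
cv2.imwrite("pics/top0b.png",cv2.resize(a,(800,600),interpolation=cv2.INTER_CUBIC))
E
```

```text
{'clock': 0.0, 'joints': array([ 1.06937278,  0.43518457,  0.02497863,  1.57410401, -0.01157893,
        1.13398823, -0.07507319]), 'dq': array([-0.00069967,  0.00037747, -0.00131573,  0.00015813, -0.00107986,
        0.00076659,  0.00111954]), 'joint_efforts': array([-6.38144957e-04, -6.67847300e+01,  9.84682515e-01, -3.14461541e+01,
       -6.05509174e-02,  4.26724227e-02,  1.49409348e-04]), 'position': array([ 0.24244837, -0.57550488,  0.22596623]), 'ee_rot': array([-3.07790879e+00, -6.21975411e-01,  7.23452382e-04]), 'force': array([ 0.46816392,  0.39310355, -0.14530606]), 'ft_torque': array([0.0511644 , 0.00321909, 0.01509253]), 'width': 1.0003294422677216} -0.0188
top (np.float64(398.8680268142184), 276.68558627082155, 216.49434406725643) [ 0.41570161 -0.00749947  1.15385383]
scene (np.float64(494.78263916317684), 273.3608592713822, 220.31195509932186) [1.1066653  1.1406655  1.03590745]
```

View pics/top0b.png

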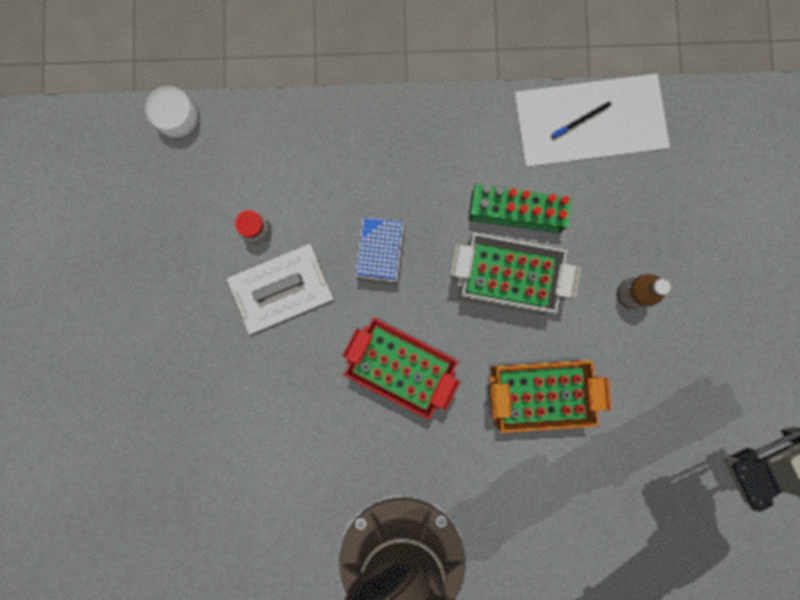

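View pics/scene0.png

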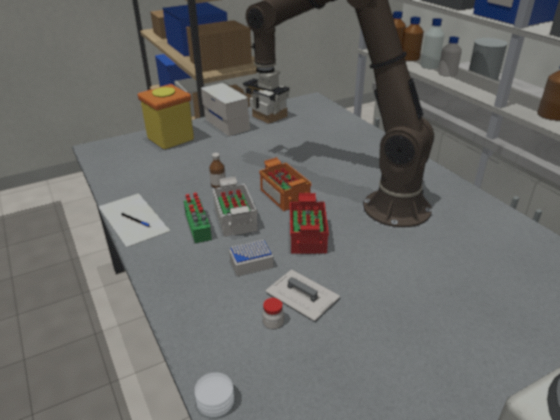

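The top view (800x600) has image up = +x and left = +y. The white carrier is at about (512,272), the tube rack (520,207), the bottle (645,290), and the tip box (380,250). The lid is at (280,288) with its handle there, and the jar is at (250,225). Next I'll enlarge the carrier for the clip angles and compute coarse poses.

```bash
python3 - <<'E'
from h import *
a=cv2.imread("pics/top0.png")
cv2.imwrite("pics/carr.png",cv2.resize(a[150:230,305:415],None,fx=7,fy=7,interpolation=cv2.INTER_CUBIC))
P=par("top");s=0.7
pt=lambda u,v,z:ray(P,u*s,v*s,z).round(3)
print("handle ends",pt(257,297,.046),pt(301,280,.046))
L=[pt(u,v,.01) for u,v in((229,277),(312,246),(332,300),(249,333))];print("lid",L,np.mean(L,0))
C=[pt(u,v,.09) for u,v in((472,236),(567,248),(560,311),(459,295))];print("carrier",C,np.mean(C,0))
print("bottle",pt(650,288,.14),"tip",pt(382,247,.063),"jar",pt(250,224,.07),"rack",pt(520,207,.09))
E
```

```text
handle ends [0.525 0.266 0.046] [0.556 0.18  0.046]
lid [array([0.571, 0.332, 0.01 ]), array([0.63 , 0.162, 0.01 ]), array([0.518, 0.124, 0.01 ]), array([0.457, 0.292, 0.01 ])] [0.544  0.2275 0.01  ]
carrier [array([ 0.625, -0.152,  0.09 ]), array([ 0.596, -0.33 ,  0.09 ]), array([ 0.478, -0.311,  0.09 ]), array([ 0.514, -0.123,  0.09 ])] [ 0.55325 -0.229    0.09   ]
bottle [ 0.511 -0.459  0.14 ] tip [0.614 0.019 0.063] jar [0.665 0.272 0.07 ] rack [ 0.677 -0.245  0.09 ]
```

View pics/carr.png

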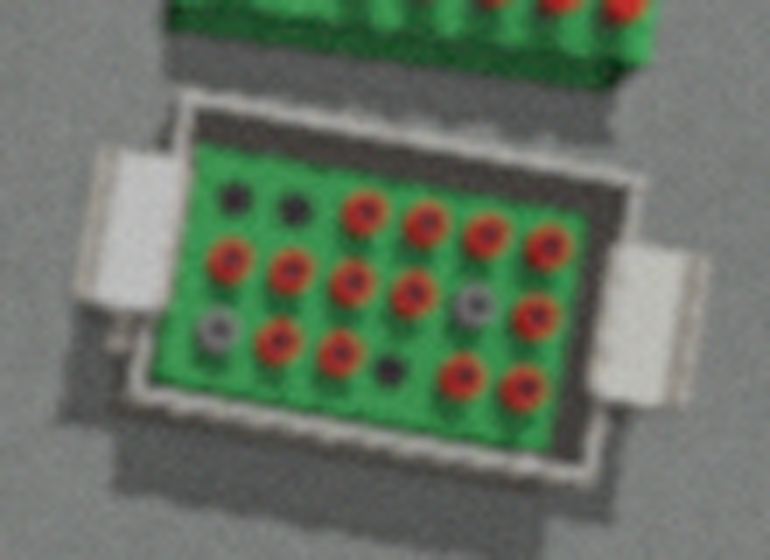

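The crop shows rim corners at (185,92), (645,178), (592,482) and (133,395). The left clip's tab edge is centred at (85,225) and the right clip's at (697,330). The right clip reaches inwards over the mouth and the left one seems only at the wall. Now I'll fit the pose and clip angles.

```bash
python3 - <<'E'
from h import *
from scipy.optimize import least_squares
P=par("top");q=lambda u,v:np.array([u/7+305,v/7+150])
C=[(60,90,185,92),(60,-90,645,178),(-60,-90,592,482),(-60,90,133,395)]
def W(x,l): c,s=np.cos(x[2]),np.sin(x[2]); l=np.array(l)/1000; return np.array([x[0]+c*l[0]-s*l[1],x[1]+s*l[0]+c*l[1],l[2]])
f=lambda x:np.concatenate([np.array(proj(P,W(x,(a,b,90))))-q(u,v) for a,b,u,v in C])
r=least_squares(f,[.55,-.23,-.15]);print(r.x,r.fun.round(1))
for sg,t,n in((1,(85,225),(174,232)),(-1,(697,330),(601,320))):
  for th in(0,.1,.2,.3,.4,.5,.6):
    c,s=np.cos(th),np.sin(th)
    tab=W(r.x,(0,sg*(94+12*c+65*s),50+65*c-12*s)); no=W(r.x,(0,sg*(94-17*c+51*s-5),50+51*c+17*s))
    print(sg,th,((np.array(proj(P,tab))-[305,150])*7).round(),"obs",t,((np.array(proj(P,no))-[305,150])*7).round(),"obs",n)
E
```

```text
[ 0.55258318 -0.2299287  -0.21625667] [-0.  -0.1  0.2 -0.2  0.3  0.2 -0.5  0.1]
1 0 [123. 225.] obs (85, 225) [207. 247.] obs (174, 232)
1 0.1 [106. 223.] obs (85, 225) [194. 244.] obs (174, 232)
1 0.2 [ 89. 220.] obs (85, 225) [181. 241.] obs (174, 232)
1 0.3 [ 73. 219.] obs (85, 225) [167. 239.] obs (174, 232)
1 0.4 [ 57. 217.] obs (85, 225) [153. 236.] obs (174, 232)
1 0.5 [ 42. 216.] obs (85, 225) [139. 234.] obs (174, 232)
1 0.6 [ 29. 216.] obs (85, 225) [125. 232.] obs (174, 232)
-1 0 [682. 329.] obs (697, 330) [582. 317.] obs (601, 320)
-1 0.1 [698. 333.] obs (697, 330) [596. 319.] obs (601, 320)
-1 0.2 [712. 337.] obs (697, 330) [611. 322.] obs (601, 320)
-1 0.3 [726. 341.] obs (697, 330) [625. 324.] obs (601, 320)
-1 0.4 [738. 344.] obs (697, 330) [639. 327.] obs (601, 320)
-1 0.5 [748. 348.] obs (697, 330) [653. 330.] obs (601, 320)
-1 0.6 [757. 352.] obs (697, 330) [665. 332.] obs (601, 320)
```

Request:
send_rows(deltas=[[[0.031,0.0346,0.012],[0,0,0.0956],0],[[0.031,0.0346,0.012],[0,0,0.0956],0],[[0.031,0.0346,0.012],[0,0,0.0956],0],[[0.031,0.0346,0.012],[0,0,0.0956],0],[[0.031,0.0346,0.012],[0,0,0.0956],0],[[0.031,0.0346,0.012],[0,0,0.0956],0],[[0.031,0.0346,0.012],[0,0,0.0956],0],[[0.031,0.0346,0.012],[0,0,0.0956],0],[[0.031,0.0346,0.012],[0,0,0.0956],0],[[0.031,0.0346,0.012],[0,0,0.0956],0]], force=30)

```text
clock: 1.1
position: [0.5534, -0.2285, 0.347]
ee_rot: [-2.444, -1.973, 0.001]
force: [0.7, -0.4, -0.2]
width: 0.178
```

```bash
python3 - <<'E'
from h import *
o=arm.observe();print(o['clock'],o['position'],o['ee_rot'],o['joints'],o['width'])
P=par("wrist");print(-P[0].T@P[1],P[2:]);np.save("w1.npy",np.array(P,dtype=object),allow_pickle=True)
a=snap("wrist","pics/w1.png")
cv2.imwrite("pics/w1b.png",cv2.resize(a,(800,600),interpolation=cv2.INTER_CUBIC))
E
```

```text
1.1 [ 0.55339206 -0.22847047  0.3470138 ] [-2.44426335e+00 -1.97319646e+00  5.69231564e-04] [ 0.52990671  0.34708897 -0.32512714  1.42321108  0.11081128  1.38968136
 -0.00962031] 0.17786618739366897
[ 0.57060819 -0.15350073  0.5053087 ] (np.float64(346.036793172112), 276.8985288765429, 210.43646617582993)
```

View pics/w1b.png

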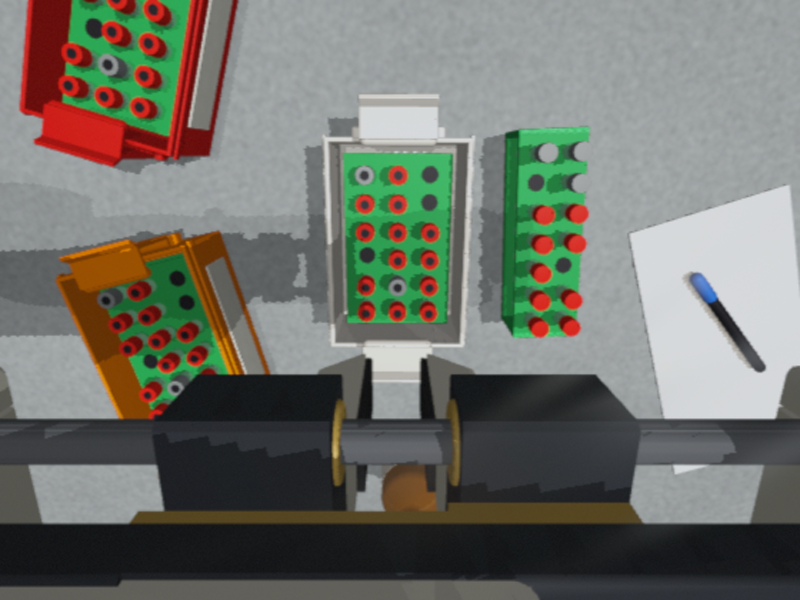

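The wrist view shows the rim corners at (325,139), (474,138), (464,346) and (331,347). The clip_a tab edge is at row 95 (columns 359–439). Clip_b is at rows 345–380.

```bash
python3 - <<'E'
from h import *
from scipy.optimize import least_squares
T=par("top");P=par("wrist");s=.7
q=lambda u,v:np.array([u/7+305,v/7+150])
C=[(60,90,185,92),(60,-90,645,178),(-60,-90,592,482),(-60,90,133,395)]
D=[(-60,90,325,139),(60,90,474,138),(60,-90,464,346),(-60,-90,331,347)]
def W(x,l): c,s=np.cos(x[2]),np.sin(x[2]); l=np.array(l)/1000; return np.array([x[0]+c*l[0]-s*l[1],x[1]+s*l[0]+c*l[1],l[2]])
fw=lambda x:np.concatenate([np.array(proj(P,W(x,(a,b,90))))-np.array([u,v])*s for a,b,u,v in D])
ft=lambda x:np.concatenate([np.array(proj(T,W(x,(a,b,90))))-q(u,v) for a,b,u,v in C])
for f in (fw,ft):
  r=least_squares(f,[.55,-.23,-.2]);print(r.x,r.fun.round(1))
x=least_squares(lambda x:np.r_[fw(x),ft(x)],[.55,-.23,-.2]).x;print(x)
for th in (.1,.2,.3,.4,.5):
    c,s_=np.cos(th),np.sin(th)
    print(th,*[(np.array(proj(P,W(x,(0,sg*a,b))))/s).round() for sg in(1,-1) for a,b in((94+12*c+65*s_,50+65*c-12*s_),(94-17*c+51*s_-5,50+51*c+17*s_))])
ux,uy=W(x,(1000,0,0))-W(x,(0,0,0)),W(x,(0,1000,0))-W(x,(0,0,0));print(ux,uy)
for n,b in(("bottle",(.511,-.459)),("tip",(.614,.019)),("rack",(.677,-.245))):
  d=np.array(b)-x[:2];print(n,d@ux[:2],d@uy[:2])
o=arm.observe();R=cv2.Rodrigues(o['ee_rot'])[0];print(np.arctan2(R[1,1],R[0,1]),R[:,2])
E
```

```text
[ 0.56356426 -0.2196442  -0.19941506] [-0.5 -1.  -0.1  0.1  0.3  1.   0.4  0.2]
[ 0.55258318 -0.2299287  -0.21625667] [-0.  -0.1  0.2 -0.2  0.3  0.2 -0.5  0.1]
[ 0.56167849 -0.22140372 -0.20317502]
0.1 [398. 108.] [398. 157.] [396. 384.] [396. 341.]
0.2 [398.  99.] [398. 150.] [396. 389.] [396. 347.]
0.3 [398.  91.] [398. 143.] [396. 394.] [396. 353.]
0.4 [398.  84.] [398. 136.] [396. 398.] [396. 359.]
0.5 [398.  77.] [398. 128.] [396. 401.] [396. 364.]
[ 0.97943086 -0.20178005  0.        ] [0.20178005 0.97943086 0.        ]
bottle -0.0016938901248017906 -0.24293503708981368
tip 0.0027366229072563297 0.24601625962006604
rack 0.11771070122732391 0.0001586558847921201
-0.1967411621079188 [ 0.00473448  0.00460029 -0.99997821]
```

```bash
python3 - <<'E'
from h import *
from scipy.optimize import least_squares
P0=np.load("w1.npy",allow_pickle=True);P=par("wrist");print(-P[0].T@P[1],-P0[0].T@P0[1])
T=par("top");s=.7
a=snap("wrist","pics/w2.png");b=cv2.imread("pics/w1.png")
print("imdiff",np.abs(a.astype(int)-b).mean(), cv2.phaseCorrelate(cv2.cvtColor(b,6)[:230].astype(np.float32),cv2.cvtColor(a,6)[:230].astype(np.float32)))
q=lambda u,v:np.array([u/7+305,v/7+150])
C=[(60,90,185,92),(60,-90,645,178),(-60,-90,592,482),(-60,90,133,395)]
D=[(-60,90,325,139),(60,90,474,138),(60,-90,464,346),(-60,-90,331,347)]
def W(x,l): c,s=np.cos(x[2]),np.sin(x[2]); l=np.array(l)/1000; return np.array([x[0]+c*l[0]-s*l[1],x[1]+s*l[0]+c*l[1],l[2]+x[3]])
fw=lambda x,P=P:np.concatenate([np.array(proj(P,W(x,(a,b,90))))-np.array([u,v])*s for a,b,u,v in D])
ft=lambda x:np.concatenate([np.array(proj(T,W(x,(a,b,90))))-q(u,v) for a,b,u,v in C])
for f in (fw,lambda x:fw(x,P0),ft):
  r=least_squares(f,[.55,-.23,-.2,0]);print(r.x,r.fun.round(2))
print("top px of rows: base of robot",proj(T,(0,0,0)),T[0])
E
```

```text
[ 0.57416351 -0.14533975  0.50745062] [ 0.57060819 -0.15350073  0.5053087 ]
imdiff 14.897617630385488 ((1.2013642941367948, -0.19028886525505584), 0.11434444934129714)
[ 0.56353068 -0.21992013 -0.1994205  -0.00224403] [-0.19 -0.68 -0.43  0.41  0.03  0.58  0.67 -0.28]
[ 0.55655666 -0.22984744 -0.21488449 -0.00372135] [-0.3  -0.63 -0.34  0.42  0.02  0.62  0.71 -0.38]
[ 0.55366324 -0.23170603 -0.21628745 -0.0084891 ] [ 0.21  0.09 -0.07 -0.04  0.1  -0.05 -0.24  0.  ]
top px of rows: base of robot (np.float64(280.7731959144204), np.float64(392.56518523510726)) [[-0.02889334 -0.99956418 -0.00605206]
 [-0.99713221  0.02924566 -0.06980001]
 [ 0.06994658  0.00401794 -0.99754265]]
```

```bash
python3 - <<'E'
from h import *
a=cv2.imread("pics/w2.png");cv2.imwrite("pics/w2c.png",cv2.resize(a[60:260,180:380],None,fx=3,fy=3,interpolation=cv2.INTER_CUBIC))
E
```

```text
(no output)
```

View pics/w2c.png

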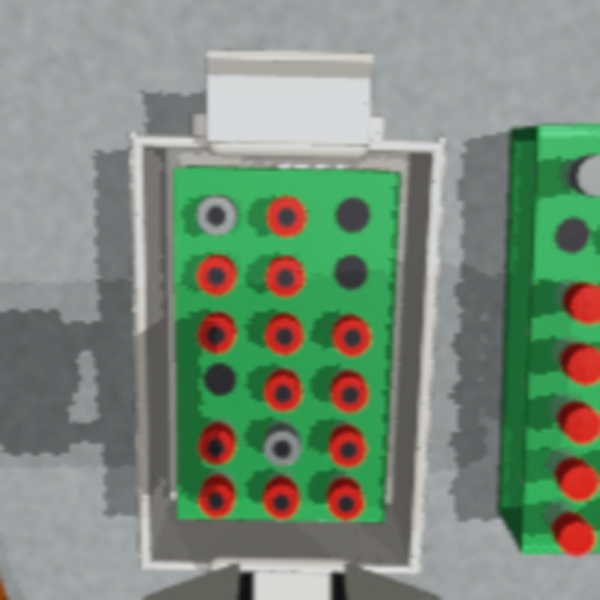

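Still view: the rim corners in the crop are (131,134), (445,141), (421,571) and (143,568). The clip_a tab edge mid is (291,54) and its nose inner edge is about (290,153).

```bash
cat >> h.py <<'E'
def W(x,l): c,s=np.cos(x[2]),np.sin(x[2]); l=np.array(l)/1000; return np.array([x[0]+c*l[0]-s*l[1],x[1]+s*l[0]+c*l[1],l[2]])
E
python3 - <<'E'
from h import *
from scipy.optimize import least_squares
P=par("wrist");T=par("top");q=lambda u,v:np.array([u/3+180-.33,v/3+60-.33]);qt=lambda u,v:np.array([u/7+305-.43,v/7+150-.43])
C=[(60,90,185,92),(60,-90,645,178),(-60,-90,592,482),(-60,90,133,395)]
D=[(-60,90,131,134),(60,90,445,141),(60,-90,421,571),(-60,-90,143,568)]
fw=lambda x:np.concatenate([np.array(proj(P,W(x,(a,b,90))))-q(u,v) for a,b,u,v in D])
ft=lambda x:np.concatenate([np.array(proj(T,W(x,(a,b,90))))-qt(u,v) for a,b,u,v in C])
for f in(fw,ft,lambda x:np.r_[fw(x),ft(x)]):
  r=least_squares(f,[.55,-.23,-.2]);print(r.x,r.fun.round(1))
x=r.x;np.save("car.npy",x)
for th in (.1,.2,.3,.4,.5):
    c,s_=np.cos(th),np.sin(th)
    print(th,*[((np.array(proj(P,W(x,(0,a,b))))-[180,60])*3).round() for a,b in((94+12*c+65*s_,50+65*c-12*s_),(94-17*c+51*s_-5,50+51*c+17*s_))])
for y in(55,-55,80,-80,95,-95): print(y,W(x,(0,y,0)).round(4))
o=arm.observe();R=cv2.Rodrigues(o['ee_rot'])[0];print(o['position'],np.arctan2(R[1,1],R[0,1]),o['force'],o['width'])
E
```

```text
[ 0.55428188 -0.23075702 -0.21854633] [ 0.3 -0.2 -0.2 -0.8 -0.1  0.8 -0.   0.5]
[ 0.55377778 -0.22882777 -0.21624228] [-0.  -0.1  0.2 -0.2  0.3  0.2 -0.5  0.1]
[ 0.55420345 -0.23042704 -0.21824428] [ 0.1 -0.5 -0.3 -1.1 -0.2  0.5 -0.1  0.2  0.6 -0.4  0.8 -0.3  0.9  0.
  0.  -0.1]
0.1 [288.  67.] [286. 169.]
0.2 [288.  49.] [287. 155.]
0.3 [288.  32.] [287. 140.]
0.4 [289.  16.] [287. 125.]
0.5 [289.   1.] [287. 110.]
55 [ 0.5661 -0.1767  0.    ]
-55 [ 0.5423 -0.2841  0.    ]
80 [ 0.5715 -0.1523  0.    ]
-80 [ 0.5369 -0.3085  0.    ]
95 [ 0.5748 -0.1377  0.    ]
-95 [ 0.5336 -0.3232  0.    ]
[ 0.5570426  -0.22252913  0.3478181 ] -0.20291089872532708 [ 1.16382725 -0.45823322 -0.58682409] 0.09092606931806829
```

Request:
send_rows(deltas=[[[0.001,0.004,-0.028],[0,0,-0.015],0],[[0.001,0.004,-0.028],[0,0,0],0],[[0.001,0.004,-0.028],[0,0,0],0],[[0.001,0.004,-0.028],[0,0,0],0],[[0.001,0.004,-0.028],[0,0,0],0],[[0.001,0.004,-0.028],[0,0,0],0],[[0,0.004,-0.028],[0,0,0],0],[[0,0.003,-0.028],[0,0,0],0],[[0,0,0],[0,0,0],0],[[0,0,0],[0,0,0],0]])

```text
clock: 2.2
position: [0.5584, -0.1991, 0.1228]
ee_rot: [-2.462, -1.95, 0.001]
force: [0.4, -0.3, -0.3]
width: 0.002
```

```bash
cat > st.py <<'E'
from h import *
o=arm.observe();R=cv2.Rodrigues(o['ee_rot'])[0];x=np.load("car.npy");d=o['position'][:2]-x[:2];c,s=np.cos(x[2]),np.sin(x[2])
print(o['clock'],o['position'].round(4),"yaw",np.arctan2(R[1,1],R[0,1]).round(4),"zax",R[:,2].round(4),"car",(d@[c,s]).round(4),(d@[-s,c]).round(4),"F",o['force'].round(2),"car F",(o['force'][:2]@[-s,c]).round(2),"w",o['width'].round(3),"dq",np.abs(o['dq']).max().round(3))
E
python3 st.py
```

```text
Traceback (most recent call last):
  File "st.py", line 3, in <module>
    print(o['clock'],o['position'].round(4),"yaw",np.arctan2(R[1,1],R[0,1]).round(4),"zax",R[:,2].round(4),"car",(d@[c,s]).round(4),(d@[-s,c]).round(4),"F",o['force'].round(2),"car F",(o['force'][:2]@[-s,c]).round(2),"w",o['width'].round(3),"dq",np.abs(o['dq']).max().round(3))
                                                                                                                                                                                                                             ^^^^^^^^^^^^^^^^
AttributeError: 'float' object has no attribute 'round'
```

```bash
sed -i "s/o\['width'\].round(3)/o['width']/" st.py; python3 st.py
```

```text
2.2 [ 0.5584 -0.1991  0.1228] yaw -0.2312 zax [-1.1e-03  3.0e-04 -1.0e+00] car -0.0027 0.0315 F [ 0.44 -0.32 -0.29] car F -0.22 w 0.001833556100731494 dq 0.029
```

Request:
send_rows(deltas=[[[0,0,-0.0125],[0,0,0],0],[[0,0,-0.0125],[0,0,0],0],[[0.0012,0.0055,0],[0,0,0],0],[[0.0012,0.0055,0],[0,0,0],0],[[0.0012,0.0055,0],[0,0,0],0],[[0.0012,0.0055,0],[0,0,0],0],[[0.0012,0.0055,0],[0,0,0],0],[[0.0012,0.0055,0],[0,0,0],0],[[0.0012,0.0055,0],[0,0,0],0],[[0.0012,0.0055,0],[0,0,0],0]])

```text
clock: 3.2
position: [0.5684, -0.1546, 0.0978]
ee_rot: [2.463, 1.95, -0.0]
force: [-0.4, 0.5, -0.0]
width: 0.0
```

```bash
python3 st.py
```

```text
3.2 [ 0.5684 -0.1546  0.0978] yaw -0.2311 zax [ 1.e-04 -2.e-04 -1.e+00] car -0.0026 0.0771 F [-0.35  0.48 -0.02] car F 0.4 w 0.0002811708530509615 dq 0.096
```

Request:
send_rows(deltas=[[[0.0014,0.0063,0],[0,0,0.003],0],[[0.0014,0.0063,0],[0,0,0.003],0],[[0,0,0],[0,0,0.003],0],[[-0.0039,-0.0176,0],[0,0,0.003],0],[[-0.0039,-0.0176,0],[0,0,0],0],[[-0.0039,-0.0176,0],[0,0,0],0],[[-0.0039,-0.0176,0],[0,0,0],0],[[-0.0039,-0.0176,0],[0,0,0],0],[[-0.0039,-0.0176,0],[0,0,0],0],[[-0.0039,-0.0176,0],[0,0,0],0]])

```text
clock: 4.2
position: [0.5435, -0.2664, 0.0977]
ee_rot: [2.451, 1.965, -0.0]
force: [0.8, 0.3, -0.1]
width: 0.005
```

```bash
python3 st.py
```

```text
4.2 [ 0.5435 -0.2664  0.0977] yaw -0.2191 zax [-0. -0. -1.] car -0.0026 -0.0375 F [ 0.77  0.25 -0.1 ] car F 0.42 w 0.005175683331094391 dq 0.306
```

Request:
send_rows(deltas=[[[-0.0013,-0.0058,0],[0,0,0],0],[[-0.0013,-0.0058,0],[0,0,0],0],[[-0.0013,-0.0058,0],[0,0,0],0],[[-0.0013,-0.0058,0],[0,0,0],0],[[-0.0013,-0.0058,0],[0,0,0],0],[[-0.0013,-0.0058,0],[0,0,0],0],[[-0.0013,-0.0058,0],[0,0,0],0],[[-0.0013,-0.0058,0],[0,0,0],0],[[-0.0013,-0.0058,0],[0,0,0],0],[[0,0,0],[0,0,0],0]])

```text
clock: 5.2
position: [0.5316, -0.3191, 0.0976]
ee_rot: [2.452, 1.963, -0.001]
force: [0.6, -0.7, -0.5]
width: 0.005
```

```bash
python3 st.py
```

```text
5.2 [ 0.5316 -0.3191  0.0976] yaw -0.2206 zax [-3.e-04 -6.e-04 -1.e+00] car -0.0029 -0.0915 F [ 0.63 -0.71 -0.48] car F -0.55 w 0.004972101565398219 dq 0.014
```

Request:
send_rows(deltas=[[[0.004,0.0176,0.005],[0,0,0],0.09],[[0.004,0.0176,0.03],[0,0,0],0.09],[[0.004,0.0176,0.04],[0,0,0],0.09],[[0.003,0.013,0.04],[0,0,0],0.09],[[0.003,0.013,0.04],[0,0,0],0.09],[[0,0,0.04],[0,0,0],0.09],[[0,0,0.03],[0,0,0],0.09],[[0,0,0.02],[0,0,0],0.09],[[0,0,0],[0,0,0],0.09],[[0,0,0],[0,0,0],0.09]])

```text
clock: 6.2
position: [0.5502, -0.2377, 0.3428]
ee_rot: [2.449, 1.967, 0.001]
force: [0.4, 0.6, -0.2]
width: 0.828
```

```bash
python3 st.py; python3 - <<'E'
from h import *
import pickle
get_image("wrist");get_image("wrist")
P=par("wrist");a=snap("wrist","pics/w3.png");T=par("top");t=snap("top","pics/t3.png")
pickle.dump((P,T),open("w3.pkl","wb"));P2=par("wrist");print(P[1]-P2[1])
A=cv2.resize(a[30:290,180:380],None,fx=2.2,fy=2.2,interpolation=cv2.INTER_CUBIC)
cv2.imwrite("pics/w3c.png",A)
E
python3 st.py
```

```text
6.2 [ 0.5502 -0.2377  0.3428] yaw -0.2178 zax [ 5.e-04  0.e+00 -1.e+00] car -0.0023 -0.0079 F [ 0.38  0.56 -0.23] car F 0.63 w 0.8275248751255285 dq 0.027
[ 6.09442087e-05  1.42265988e-04 -1.37639679e-05]
6.4 [ 0.5496 -0.2385  0.3415] yaw -0.2188 zax [-1.9e-03  8.0e-04 -1.0e+00] car -0.0027 -0.0089 F [0.25 0.01 0.46] car F 0.06 w 0.9661793821818794 dq 0.006
```

View pics/w3c.png

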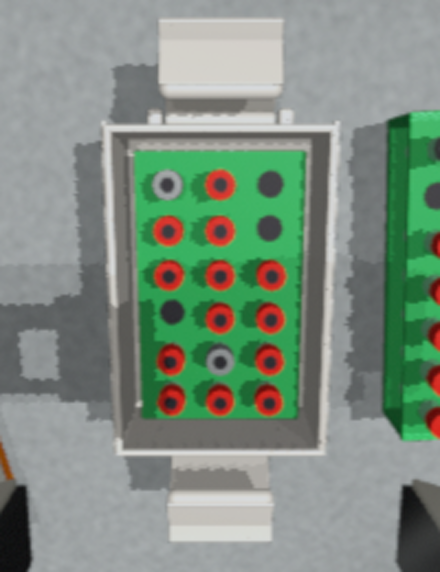

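Both clips are now swung out clear of the mouth. In the crop the corners are (103,124), (340,124), (325,454) and (117,454). The clip_a tab is at row 18 with its nose at 97, and the clip_b nose is at 490 with its tab at 541.

```bash
python3 - <<'E'
from h import *
import pickle
from scipy.optimize import least_squares
P,T=pickle.load(open("w3.pkl","rb"));q=lambda u,v:np.array([u/2.2+180-.27,v/2.2+30-.27])
D=[(-60,90,103,124),(60,90,340,124),(60,-90,325,454),(-60,-90,117,454)]
fw=lambda x:np.concatenate([np.array(proj(P,W(x,(a,b,90))))-q(u,v) for a,b,u,v in D])
r=least_squares(fw,[.55,-.23,-.2]);print(r.x,r.fun.round(1));x=r.x
for th in (.4,.5,.6):
    c,s_=np.cos(th),np.sin(th)
    print(th,*[((np.array(proj(P,W(x,(0,sg*a,b))))-[180,30])*2.2).round()[1] for sg in (1,-1) for a,b in((94+12*c+65*s_,50+65*c-12*s_),(94-17*c+51*s_-5,50+51*c+17*s_))])
a=cv2.imread("pics/t3.png")
cv2.imwrite("pics/lid.png",cv2.resize(a[160:245,150:245],None,fx=7,fy=7,interpolation=cv2.INTER_CUBIC))
E
```

```text
[ 0.5564246  -0.22824848 -0.21657677] [ 0.1 -0.5 -0.1 -0.6  0.2  0.7 -0.2  0.7]
0.4 30.0 114.0 531.0 469.0
0.5 19.0 102.0 536.0 477.0
0.6 9.0 91.0 540.0 485.0
```

Request:
send_rows(deltas=[[[-0.001,0.05,0],[0,0,0.06],0.09],[[-0.001,0.05,-0.01],[0,0,0.06],0.09],[[-0.001,0.05,-0.01],[0,0,0.06],0.09],[[-0.001,0.05,-0.01],[0,0,0.06],0.09],[[-0.001,0.05,-0.01],[0,0,0.06],0.09],[[-0.001,0.05,-0.01],[0,0,0.06],0.09],[[-0.001,0.05,-0.01],[0,0,0.06],0.09],[[-0.001,0.05,-0.01],[0,0,0.06],0.09],[[-0.001,0.04,-0.01],[0,0,0.06],0.09],[[0,0.02,-0.01],[0,0,0.02],0.09]])

```text
clock: 7.4
position: [0.5395, 0.2187, 0.2531]
ee_rot: [-1.802, -2.571, -0.001]
force: [-0.5, 0.2, 0.1]
width: 0.982
```

```bash
python3 - <<'E'
from h import *
import pickle
for _ in range(6): get_image("wrist")
P=par("wrist");a=snap("wrist","pics/w4.png");pickle.dump(P,open("w4.pkl","wb"));print(P[1]-par("wrist")[1])
cv2.imwrite("pics/w4b.png",cv2.resize(a,(800,600),interpolation=cv2.INTER_CUBIC))
E
python3 st.py
```

```text
[ 1.86971808e-04 -1.00837086e-04  1.32415431e-05]
7.75 [0.5418 0.2125 0.2543] yaw 0.3383 zax [ 5.e-04 -7.e-04 -1.e+00] car -0.108 0.4298 F [0.89 0.15 0.49] car F 0.34 w 0.978291266241494 dq 0.005
```

View pics/w4b.png

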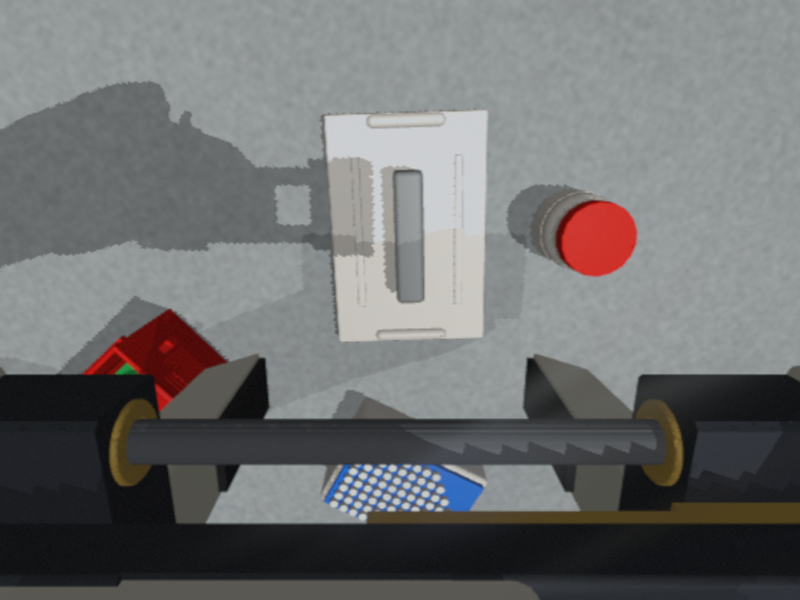

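The still view of the lid gives plate corners (323,115), (488,110), (483,335) and (341,341). The handle top runs from (408,170) to (411,302). The jar is to the right, clear of the fingers.

```bash
python3 - <<'E'
from h import *
import pickle
from scipy.optimize import least_squares
P=pickle.load(open("w4.pkl","rb"));s=.7
D=[(-62,92,15,323,115),(62,92,15,488,110),(62,-92,15,483,335),(-62,-92,15,341,341),(0,50,46,408,170),(0,-50,46,411,302)]
fw=lambda x,D=D:np.concatenate([np.array(proj(P,W(x,(a,b,z))))-np.array([u,v])*s for a,b,z,u,v in D])
r=least_squares(fw,[.54,.22,.34]);print(r.x,r.fun.round(1));r=least_squares(lambda x:fw(x,D[:4]),[.54,.22,.34]);print(r.x)
L=r.x;o=arm.observe();R=cv2.Rodrigues(o['ee_rot'])[0];y=np.arctan2(R[1,1],R[0,1]);print("delta",L[:2]-o['position'][:2],L[2]-y)
j=(ray(P,597*s,238*s,.07)[:2]-L[:2]);c,sn=np.cos(L[2]),np.sin(L[2]);print("jar rel",j@[c,sn],j@[-sn,c])
E
```

```text
[0.54728767 0.23121786 0.37470879] [ 0.1 -0.7 -0.1 -1.6  0.7  1.6 -1.   0.7 -0.1 -0.2  0.4  0.9]
[0.54743689 0.23106469 0.37528776]
delta [0.00564223 0.01853655] 0.03695387314939319
jar rel 0.12962995138507227 0.00029324098286124677
```

Request:
send_rows(deltas=[[[0.002,0.009,-0.02],[0,0,0.011],0.09],[[0.002,0.0085,-0.035],[0,0,0.011],0.09],[[0,0,-0.04],[0,0,0],0.09],[[0,0,-0.04],[0,0,0],0.09],[[0,0,-0.035],[0,0,0],0.09],[[0,0,-0.025],[0,0,0],0.09],[[0,0,-0.02],[0,0,0],0.09],[[0,0,-0.012],[0,0,0],0.09],[[0,0,-0.004],[0,0,0],0.09],[[0,0,0],[0,0,0],0.09]])

```text
clock: 8.75
position: [0.5456, 0.2312, 0.0234]
ee_rot: [1.785, 2.585, 0.0]
force: [0.1, 0.6, -0.5]
width: 0.982
```

```bash
python3 st.py
```

```text
8.75 [0.5456 0.2312 0.0234] yaw 0.362 zax [ 3.e-04 -1.e-04 -1.e+00] car -0.1083 0.4488 F [ 0.15  0.55 -0.48] car F 0.57 w 0.9819235664403052 dq 0.018
```

Request:
send_rows(deltas=[[[0,0,0],[0,0,0],0.05],[[0,0,0],[0,0,0],0.035],[[0,0,0],[0,0,0],0.03],[[0,0,0],[0,0,0],0.025],[[0,0,0],[0,0,0],0.015],[[0,0,0],[0,0,0],0.015],[[0,0,0],[0,0,0],0.01],[[0,0,0],[0,0,0],0.01],[[0,0,0],[0,0,0],0.01],[[0,0,0],[0,0,0],0.01]], force=30)

```text
clock: 9.75
position: [0.5452, 0.2317, 0.0231]
ee_rot: [-1.784, -2.586, -0.0]
force: [0.7, -0.1, -0.6]
width: 0.238
```

```bash
python3 st.py
```

```text
9.75 [0.5452 0.2317 0.0231] yaw 0.363 zax [ 0.e+00  1.e-04 -1.e+00] car -0.1088 0.4492 F [ 0.73 -0.09 -0.6 ] car F 0.07 w 0.2382867297263775 dq 0.002
```

Request:
send_rows(deltas=[[[0,0,0.02],[0,0,0],0.01],[[0,0,0.03],[0,0,0],0.01],[[0,0,0.04],[0,0,0],0.01],[[0,0,0.04],[0,0,0],0.01],[[0.001,-0.03,0.04],[0,0,-0.058],0.01],[[0.001,-0.04,0.02],[0,0,-0.058],0.01],[[0.001,-0.04,0.01],[0,0,-0.058],0.01],[[0.001,-0.04,0],[0,0,-0.058],0.01],[[0.001,-0.04,0],[0,0,-0.058],0.01],[[0.001,-0.04,0],[0,0,-0.058],0.01]])

```text
clock: 10.75
position: [0.5505, -0.0001, 0.2228]
ee_rot: [-2.207, -2.235, 0.001]
force: [0.1, -0.2, -4.3]
width: 0.233
```

Request:
send_rows(deltas=[[[0.001,-0.04,0],[0,0,-0.058],0.01],[[0.001,-0.04,0],[0,0,-0.058],0.01],[[0.001,-0.04,0],[0,0,-0.058],0.01],[[0.001,-0.04,0],[0,0,-0.058],0.01],[[0,-0.035,0],[0,0,0],0.01],[[0,-0.022,0],[0,0,0],0.01],[[0,-0.014,0],[0,0,0],0.01],[[0,0,0],[0,0,0],0.01],[[0,0,0],[0,0,0],0.01],[[0,0,0],[0,0,0],0.01]])

```text
clock: 11.75
position: [0.5555, -0.2271, 0.2231]
ee_rot: [-2.446, -1.97, -0.001]
force: [0.5, 0.7, -3.4]
width: 0.236
```

```bash
python3 - <<'E'
from h import *
import pickle
for _ in range(4): get_image("wrist")
P=par("wrist");a=snap("wrist","pics/w5.png");T=par("top");t=snap("top","pics/t5.png");S=par("scene");s=snap("scene","pics/s5.png");pickle.dump((P,T,S),open("w5.pkl","wb"));print(P[1]-par("wrist")[1])
A=cv2.resize(a[60:340,150:410],None,fx=2.1,fy=2.1,interpolation=cv2.INTER_CUBIC)
cv2.imwrite("pics/w5c.png",A)
E
python3 st.py
```

```text
[0.00011293 0.00013944 0.00010154]
12.1 [ 0.5553 -0.229   0.2232] yaw -0.2165 zax [ 1.e-04 -0.e+00 -1.e+00] car 0.0007 0.0016 F [ 0.22  0.26 -3.45] car F 0.3 w 0.23717847559935723 dq 0.003
```

View pics/w5c.png

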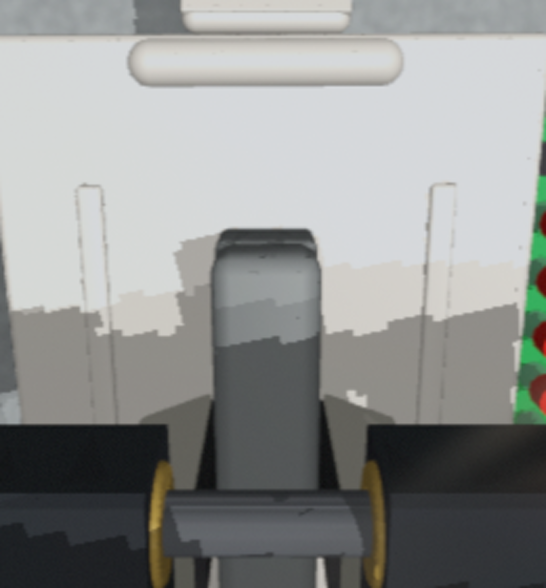

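In the hand, the lid's far ridge spans crop columns 128 to 403 at row 62, and its far plate edge is at row 36 at mid. It sits square in the fingers.

```bash
python3 - <<'E'
from h import *
import pickle
P,T,S=pickle.load(open("w5.pkl","rb"));q=lambda u,v:(u/2.1+150-.26,v/2.1+60-.26)
p=np.array([.5553,-.229]);yaw=-.2165;c,s=np.cos(yaw),np.sin(yaw)
for n,u,v,z in(("edge L",30,38,.2151),("edge",265,36,.2151),("edge R",500,34,.2151),("ridge L",128,62,.217),("ridge R",403,62,.217),("ridge near",265,86,.2155),("handle L",213,300,.244),("handle R",321,300,.244)):
  d=ray(P,*q(u,v),z)[:2]-p;print(n,(d@[c,s]*1000).round(1),(d@[-s,c]*1000).round(1))
t=cv2.imread("pics/t5.png");a=cv2.resize(t[140:230,290:420],None,fx=6,fy=6,interpolation=cv2.INTER_CUBIC);cv2.imwrite("pics/t5c.png",a)
E
```

```text
edge L -50.1 90.6
edge 0.4 91.1
edge R 50.7 91.6
ridge L -28.9 85.7
ridge R 29.9 85.8
ridge near 0.4 80.9
handle L -9.7 40.3
handle R 11.5 40.3
```

Request:
send_rows(deltas=[[[-0.0008,0.0003,-0.015],[0,0,0],0.01],[[0,0,-0.02],[0,0,0],0.01],[[0,0,-0.02],[0,0,0],0.01],[[0,0,-0.018],[0,0,0],0.01],[[0,0,-0.014],[0,0,0],0.01],[[0,0,-0.01],[0,0,0],0.01],[[0,0,-0.006],[0,0,0],0.01],[[0,0,-0.003],[0,0,0],0.01],[[0,0,0],[0,0,0],0.01],[[0,0,0],[0,0,0],0.01]])

```text
clock: 13.1
position: [0.5549, -0.2291, 0.1177]
ee_rot: [2.448, 1.967, 0.001]
force: [0.1, 0.7, -2.9]
width: 0.237
```

```bash
python3 st.py
```

```text
13.1 [ 0.5549 -0.2291  0.1177] yaw -0.217 zax [ 1.e-03 -4.e-04 -1.e+00] car 0.0004 0.0014 F [ 0.07  0.66 -2.86] car F 0.66 w 0.23654663885656785 dq 0.003
```

Request:
send_rows(deltas=[[[0,0,-0.001],[0,0,0],0.01],[[0,0,-0.001],[0,0,0],0.01],[[0,0,-0.001],[0,0,0],0.01],[[0,0,-0.001],[0,0,0],0.01],[[0,0,-0.001],[0,0,0],0.01],[[0,0,-0.001],[0,0,0],0.01],[[0,0,-0.001],[0,0,0],0.01],[[0,0,-0.001],[0,0,0],0.01],[[0,0,0],[0,0,0],0.01],[[0,0,0],[0,0,0],0.01]])

```text
clock: 14.1
position: [0.5544, -0.2291, 0.1091]
ee_rot: [-2.449, -1.968, 0.0]
force: [-0.3, -0.6, -4.0]
width: 0.239
```

```bash
python3 st.py
```

```text
14.1 [ 0.5544 -0.2291  0.1091] yaw -0.2171 zax [-1.e-04 -0.e+00 -1.e+00] car -0.0001 0.0014 F [-0.3  -0.64 -4.02] car F -0.69 w 0.2386973621947338 dq 0.003
```

Request:
send_rows(deltas=[[[0,0,-0.001],[0,0,0],0.01],[[0,0,-0.001],[0,0,0],0.01],[[0,0,-0.001],[0,0,0],0.01],[[0,0,-0.001],[0,0,0],0.01],[[0,0,-0.0005],[0,0,0],0.01],[[0,0,0],[0,0,0],0.01],[[0,0,0],[0,0,0],0.01],[[0,0,0],[0,0,0],0.01],[[0,0,0],[0,0,0],0.01],[[0,0,0],[0,0,0],0.01]])

```text
clock: 15.1
position: [0.5544, -0.2291, 0.1051]
ee_rot: [2.449, 1.967, 0.0]
force: [-3.5, 0.6, 5.8]
width: 0.231
```

```bash
python3 st.py
```

```text
15.1 [ 0.5544 -0.2291  0.1051] yaw -0.2171 zax [ 2.e-04 -2.e-04 -1.e+00] car -0.0001 0.0014 F [-3.5   0.56  5.84] car F -0.22 w 0.2313181591734719 dq 0.001
```

Request:
send_rows(deltas=[[[0,0,0],[0,0,0],0.03],[[0,0,0],[0,0,0],0.05],[[0,0,0],[0,0,0],0.06],[[0,0,0],[0,0,0],0.06],[[0,0,0.02],[0,0,0],0.06],[[0,0,0.04],[0,0,0],0.06],[[0,0,0.05],[0,0,0],0.06],[[0,0,0.05],[0,0,0],0.06],[[0,0,0.04],[0,0,0],0],[[0,0,0.02],[0,0,0],0]])

```text
clock: 16.1
position: [0.5557, -0.2291, 0.329]
ee_rot: [2.445, 1.965, 0.005]
force: [1.2, 0.2, -0.5]
width: 0.527
```

```bash
python3 - <<'E'
from h import *
import pickle
for _ in range(7): get_image("wrist")
P=par("wrist");a=snap("wrist","pics/w6.png");pickle.dump(P,open("w6.pkl","wb"));print(P[1]-par("wrist")[1])
A=cv2.resize(a[30:290,180:380],None,fx=2.3,fy=2.3,interpolation=cv2.INTER_CUBIC)
cv2.imwrite("pics/w6c.png",A)
E
python3 st.py
```

```text
[ 1.29895195e-04 -6.37859430e-06 -3.88156604e-05]
16.5 [ 0.5538 -0.229   0.3231] yaw -0.2171 zax [-2.3e-03  8.0e-04 -1.0e+00] car -0.0007 0.0013 F [-0.96  0.1   0.95] car F -0.11 w 0.18695533583196697 dq 0.008
```

View pics/w6c.png

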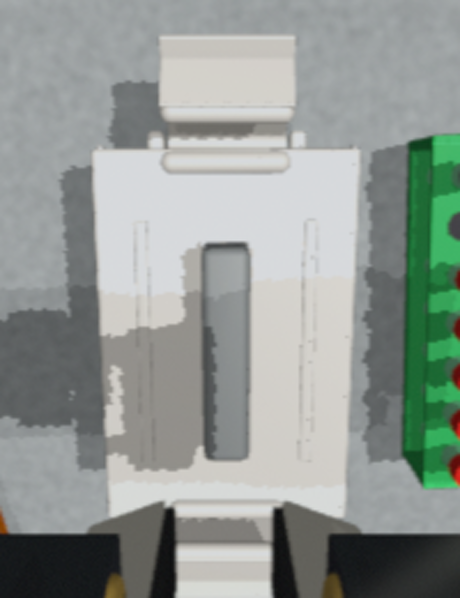

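The lid sits square on the rim, with its corners over the carrier, the ridges in line with the noses, and both clips leaning out. Next is the +y clip, from outside.

Request:
send_rows(deltas=[[[0.0073,0.033,0],[0,0,0],0],[[0.0073,0.033,0],[0,0,0],0],[[0.0073,0.033,0],[0,0,0],0],[[0.0073,0.033,0],[0,0,0],0],[[0.0073,0.033,0],[0,0,0],0],[[0,0,-0.04],[0,0,0],0],[[0,0,-0.045],[0,0,0],0],[[0,0,-0.045],[0,0,0],0],[[0,0,-0.045],[0,0,0],0],[[0,0,-0.03],[0,0,0],0]])

```text
clock: 17.5
position: [0.5887, -0.0641, 0.1156]
ee_rot: [-2.446, -1.966, 0.005]
force: [-0.1, -0.2, 0.3]
width: 0.003
```

```bash
python3 st.py
```

```text
17.5 [ 0.5887 -0.0641  0.1156] yaw -0.2169 zax [-4.5e-03  4.0e-04 -1.0e+00] car -0.0023 0.1699 F [-0.07 -0.25  0.34] car F -0.26 w 0.0027478702208765166 dq 0.581
```

Request:
send_rows(deltas=[[[0,0,-0.015],[0,0,0],0],[[0,0,-0.015],[0,0,0],0],[[0,0,0],[0,0,0],0],[[-0.0011,-0.0049,0],[0,0,0],0],[[-0.0011,-0.0049,0],[0,0,0],0],[[-0.0011,-0.0049,0],[0,0,0],0],[[-0.0011,-0.0049,0],[0,0,0],0],[[-0.0011,-0.0049,0],[0,0,0],0],[[-0.0011,-0.0049,0],[0,0,0],0],[[0,0,0],[0,0,0],0]])

```text
clock: 18.5
position: [0.5841, -0.0946, 0.0896]
ee_rot: [2.45, 1.966, -0.001]
force: [0.3, 0.1, -0.0]
width: 0.006
```

```bash
python3 st.py
```

```text
18.5 [ 0.5841 -0.0946  0.0896] yaw -0.2183 zax [-1.e-04 -6.e-04 -1.e+00] car -0.0002 0.1391 F [ 0.27  0.12 -0.02] car F 0.18 w 0.006426627321557963 dq 0.01
```

Request:
send_rows(deltas=[[[-0.0004,-0.0016,0],[0,0,0],0],[[-0.0004,-0.0016,0],[0,0,0],0],[[-0.0004,-0.0016,0],[0,0,0],0],[[-0.0004,-0.0016,0],[0,0,0],0],[[0,0,0],[0,0,0],0],[[0,0,0],[0,0,0],0],[[0,0,0],[0,0,0],0],[[0,0,0],[0,0,0],0],[[0,0,0],[0,0,0],0],[[0,0,0],[0,0,0],0]])

```text
clock: 19.5
position: [0.5829, -0.0992, 0.0898]
ee_rot: [-2.448, -1.968, -0.001]
force: [0.9, 4.9, 2.9]
width: 0.002
```

```bash
python3 st.py
```

```text
19.5 [ 0.5829 -0.0992  0.0898] yaw -0.2166 zax [ 4.e-04  6.e-04 -1.e+00] car -0.0004 0.1343 F [0.86 4.86 2.91] car F 4.93 w 0.0015277236765338697 dq 0.001
```

Request:
send_rows(deltas=[[[-0.0002,-0.001,0],[0,0,0],0],[[-0.0002,-0.001,0],[0,0,0],0],[[-0.0002,-0.001,0],[0,0,0],0],[[0,0,0],[0,0,0],0],[[0,0,0],[0,0,0],0],[[0,0,0],[0,0,0],0],[[0,0,0],[0,0,0],0],[[0,0,0],[0,0,0],0],[[0,0,0],[0,0,0],0],[[0,0,0],[0,0,0],0]])

```text
clock: 20.5
position: [0.5827, -0.1008, 0.0901]
ee_rot: [-2.447, -1.969, -0.003]
force: [0.6, 8.9, 5.5]
width: 0.004
```

```bash
python3 st.py
```

```text
20.5 [ 0.5827 -0.1008  0.0901] yaw -0.2155 zax [ 0.0012  0.0019 -1.    ] car -0.0002 0.1327 F [0.62 8.85 5.53] car F 8.78 w 0.004124972977143507 dq 0.002
```

Request:
send_rows(deltas=[[[-0.0002,-0.001,0],[0,0,0],0],[[-0.0002,-0.001,0],[0,0,0],0],[[-0.0002,-0.001,0],[0,0,0],0],[[0,0,0],[0,0,0],0],[[0,0,0],[0,0,0],0],[[0,0,0],[0,0,0],0],[[0,0,0],[0,0,0],0],[[0,0,0],[0,0,0],0],[[0,0,0],[0,0,0],0],[[0,0,0],[0,0,0],0]])

```text
clock: 21.5
position: [0.5825, -0.1023, 0.0904]
ee_rot: [-2.445, -1.97, -0.006]
force: [-0.1, 12.8, 8.1]
width: 0.003
```

```bash
python3 st.py
```

```text
21.5 [ 0.5825 -0.1023  0.0904] yaw -0.2144 zax [ 0.0021  0.0033 -1.    ] car -0.0001 0.1312 F [-0.14 12.84  8.14] car F 12.51 w 0.0030646303731534496 dq 0.002
```

Request:
send_rows(deltas=[[[0,0,0.002],[0,0,0],0],[[0,0,0.001],[0,0,0],0],[[-0.0002,-0.001,0.0006],[0,0,0],0],[[-0.0002,-0.001,0.0006],[0,0,0],0],[[0,0,0],[0,0,0],0],[[0,0,0],[0,0,0],0],[[0,0,0],[0,0,0],0],[[0,0,0],[0,0,0],0],[[0,0,0],[0,0,0],0],[[0,0,0],[0,0,0],0]])

```text
clock: 22.5
position: [0.5813, -0.1052, 0.0932]
ee_rot: [-2.445, -1.969, -0.003]
force: [3.4, 9.4, -5.4]
width: 0.006
```

```bash
python3 st.py
```

```text
22.5 [ 0.5813 -0.1052  0.0932] yaw -0.215 zax [ 1.e-04  3.e-03 -1.e+00] car -0.0006 0.1282 F [ 3.4   9.41 -5.36] car F 9.93 w 0.006032846242541077 dq 0.002
```

Request:
send_rows(deltas=[[[-0.0002,-0.001,0.0004],[0,0,0],0],[[-0.0002,-0.001,0.0004],[0,0,0],0],[[0,0,0],[0,0,0],0],[[0,0,0],[0,0,0],0],[[0,0,0],[0,0,0],0],[[0,0,0],[0,0,0],0],[[0,0,0],[0,0,0],0],[[0,0,0],[0,0,0],0],[[0,0,0],[0,0,0],0],[[0,0,0],[0,0,0],0]])

```text
clock: 23.5
position: [0.5808, -0.1077, 0.094]
ee_rot: [-2.446, -1.969, -0.002]
force: [2.3, 9.2, -3.1]
width: 0.004
```

```bash
python3 st.py
```

```text
23.5 [ 0.5808 -0.1077  0.094 ] yaw -0.2154 zax [-1.0e-04  2.4e-03 -1.0e+00] car -0.0006 0.1256 F [ 2.28  9.23 -3.12] car F 9.51 w 0.004050468754507612 dq 0.002
```

Request:
send_rows(deltas=[[[-0.0002,-0.001,0.0004],[0,0,0],0],[[-0.0002,-0.001,0.0004],[0,0,0],0],[[0,0,0],[0,0,0],0],[[0,0,0],[0,0,0],0],[[0,0,0],[0,0,0],0],[[0,0,0],[0,0,0],0],[[0,0,0],[0,0,0],0],[[0,0,0],[0,0,0],0],[[0,0,0],[0,0,0],0],[[0,0,0],[0,0,0],0]])

```text
clock: 24.5
position: [0.5803, -0.1119, 0.0955]
ee_rot: [2.449, 1.968, 0.0]
force: [-0.3, -0.1, -0.8]
width: 0.008
```

```bash
python3 st.py
```

```text
24.5 [ 0.5803 -0.1119  0.0955] yaw -0.2171 zax [ 1.e-04 -1.e-04 -1.e+00] car -0.0001 0.1214 F [-0.27 -0.15 -0.75] car F -0.2 w 0.007692222396513816 dq 0.003
```

Clip_a has snapped, with the force falling from 9.5 N to 0. Retracting and going round to the other end.

Request:
send_rows(deltas=[[[0.0043,0.0195,0],[0,0,0],0],[[0.0043,0.0195,0],[0,0,0],0],[[0,0,0.03],[0,0,0],0],[[0,0,0.04],[0,0,0],0],[[0,0,0.035],[0,0,0],0],[[-0.0097,-0.044,0],[0,0,0],0],[[-0.0097,-0.044,0],[0,0,0],0],[[-0.0097,-0.044,0],[0,0,0],0],[[-0.0097,-0.044,0],[0,0,0],0],[[-0.0097,-0.044,0],[0,0,0],0]])

```text
clock: 25.5
position: [0.5398, -0.2945, 0.2006]
ee_rot: [2.449, 1.968, 0.0]
force: [1.0, 0.8, 0.6]
width: 0.003
```

Request:
send_rows(deltas=[[[-0.0076,-0.0342,0],[0,0,0],0],[[-0.0076,-0.0342,0],[0,0,0],0],[[-0.0076,-0.0342,0],[0,0,0],0],[[0,0,0],[0,0,0],0],[[0,0,-0.02],[0,0,0],0],[[0,0,-0.02],[0,0,0],0],[[0,0,-0.02],[0,0,0],0],[[0,0,-0.02],[0,0,0],0],[[0,0,0],[0,0,0],0],[[0,0,0],[0,0,0],0]])

```text
clock: 26.5
position: [0.5177, -0.3951, 0.1207]
ee_rot: [-2.448, -1.968, -0.0]
force: [0.5, -0.7, 0.7]
width: 0.007
```

```bash
python3 st.py
```

```text
26.5 [ 0.5177 -0.3951  0.1207] yaw -0.2168 zax [-2.e-04  4.e-04 -1.e+00] car 0.0001 -0.1687 F [ 0.46 -0.67  0.73] car F -0.56 w 0.0074097826616392 dq 0.022
```

Request:
send_rows(deltas=[[[0,0,-0.016],[0,0,0],0],[[0,0,-0.016],[0,0,0],0],[[0,0,0],[0,0,0],0],[[0.0011,0.0049,0],[0,0,0],0],[[0.0011,0.0049,0],[0,0,0],0],[[0.0011,0.0049,0],[0,0,0],0],[[0.0011,0.0049,0.001],[0,0,0],0],[[0.0011,0.0049,0.002],[0,0,0],0],[[0.0011,0.0049,0.002],[0,0,0],0],[[0,0,0],[0,0,0],0]])

```text
clock: 27.5
position: [0.5249, -0.365, 0.094]
ee_rot: [2.448, 1.969, 0.001]
force: [0.1, 0.6, -0.2]
width: 0.007
```

```bash
python3 st.py
```

```text
27.5 [ 0.5249 -0.365   0.094 ] yaw -0.2159 zax [ 8.e-04  2.e-04 -1.e+00] car 0.0005 -0.1377 F [ 0.06  0.61 -0.15] car F 0.61 w 0.006854336009548639 dq 0.01
```

Request:
send_rows(deltas=[[[0.0002,0.001,0.0005],[0,0,0],0],[[0.0002,0.001,0.0005],[0,0,0],0],[[0.0002,0.001,0.0005],[0,0,0],0],[[0.0002,0.001,0.0005],[0,0,0],0],[[0.0002,0.001,0.0005],[0,0,0],0],[[0.0002,0.001,0.0005],[0,0,0],0],[[0,0,0],[0,0,0],0],[[0,0,0],[0,0,0],0],[[0,0,0],[0,0,0],0],[[0,0,0],[0,0,0],0]])

```text
clock: 28.5
position: [0.5252, -0.3607, 0.0964]
ee_rot: [2.449, 1.967, -0.001]
force: [-0.3, -5.8, -2.3]
width: 0.002
```

```bash
python3 st.py
```

```text
28.5 [ 0.5252 -0.3607  0.0964] yaw -0.2176 zax [-2.e-04 -7.e-04 -1.e+00] car -0.0002 -0.1335 F [-0.32 -5.77 -2.34] car F -5.7 w 0.0018666913430461505 dq 0.002
```

Request:
send_rows(deltas=[[[0.0002,0.001,0.0004],[0,0,0],0],[[0.0002,0.001,0.0004],[0,0,0],0],[[0.0002,0.001,0.0004],[0,0,0],0],[[0.0002,0.001,0.0004],[0,0,0],0],[[0.0002,0.001,0.0004],[0,0,0],0],[[0,0,0],[0,0,0],0],[[0,0,0],[0,0,0],0],[[0,0,0],[0,0,0],0],[[0,0,0],[0,0,0],0],[[0,0,0],[0,0,0],0]])

```text
clock: 29.5
position: [0.526, -0.3566, 0.0985]
ee_rot: [2.449, 1.965, -0.002]
force: [-0.2, -7.3, -2.0]
width: 0.007
```

```bash
python3 st.py
```

```text
29.5 [ 0.526  -0.3566  0.0985] yaw -0.2182 zax [-0.     -0.0017 -1.    ] car -0.0002 -0.1293 F [-0.21 -7.3  -1.97] car F -7.17 w 0.006557629816843707 dq 0.001
```

Request:
send_rows(deltas=[[[0.0002,0.001,0.0004],[0,0,0],0],[[0.0002,0.001,0.0004],[0,0,0],0],[[0,0,0],[0,0,0],0],[[0,0,0],[0,0,0],0],[[0,0,0],[0,0,0],0],[[0,0,0],[0,0,0],0],[[0,0,0],[0,0,0],0],[[0,0,0],[0,0,0],0],[[0,0,0],[0,0,0],0],[[0,0,0],[0,0,0],0]])

```text
clock: 30.5
position: [0.5266, -0.3542, 0.0994]
ee_rot: [2.449, 1.966, -0.001]
force: [-0.7, -6.2, -0.6]
width: 0.006
```

```bash
python3 st.py
```

```text
30.5 [ 0.5266 -0.3542  0.0994] yaw -0.2179 zax [ 2.0e-04 -1.3e-03 -1.0e+00] car -0.0001 -0.1268 F [-0.66 -6.18 -0.6 ] car F -6.17 w 0.006353046782193094 dq 0.002
```

Request:
send_rows(deltas=[[[0.0002,0.001,0.0004],[0,0,0],0],[[0.0002,0.001,0.0004],[0,0,0],0],[[0,0,0],[0,0,0],0],[[0,0,0],[0,0,0],0],[[0,0,0],[0,0,0],0],[[0,0,0],[0,0,0],0],[[0,0,0],[0,0,0],0],[[0,0,0],[0,0,0],0],[[0,0,0],[0,0,0],0],[[0,0,0],[0,0,0],0]])

```text
clock: 31.5
position: [0.5272, -0.3511, 0.1]
ee_rot: [2.449, 1.968, 0.0]
force: [0.6, -0.1, -0.5]
width: 0.007
```

```bash
python3 st.py
```

```text
31.5 [ 0.5272 -0.3511  0.1   ] yaw -0.2171 zax [ 0. -0. -1.] car -0.0002 -0.1236 F [ 0.61 -0.07 -0.48] car F 0.07 w 0.006931275551506871 dq 0.001
```

Clip_b has snapped too, with the force back at 0. Backing off, rising, and moving over the carrier for a last look.

Request:
send_rows(deltas=[[[-0.004,-0.018,0],[0,0,0],0],[[-0.004,-0.018,0],[0,0,0],0],[[0,0,0.03],[0,0,0],0],[[0,0,0.045],[0,0,0],0],[[0,0,0.045],[0,0,0],0],[[0,0,0.045],[0,0,0],0],[[0.006,0.027,0.045],[0,0,0],0],[[0.006,0.027,0.02],[0,0,0],0],[[0.006,0.027,0],[0,0,0],0],[[0.004,0.02,0],[0,0,0],0]])

```text
clock: 32.5
position: [0.5412, -0.2878, 0.3289]
ee_rot: [2.448, 1.965, 0.002]
force: [0.5, 0.3, -0.7]
width: 0.001
```

```bash
python3 - <<'E'
from h import *
import pickle
for _ in range(8): get_image("wrist")
P=par("wrist");a=snap("wrist","pics/w7.png");pickle.dump(P,open("w7.pkl","wb"));s=snap("scene","pics/s7.png")
A=cv2.resize(a[30:300,180:380],(444,600),interpolation=cv2.INTER_CUBIC)
B=cv2.resize(s[160:260,175:275],(350,350),interpolation=cv2.INTER_CUBIC);B=np.vstack([B,np.zeros((250,350,3),np.uint8)])
cv2.imwrite("pics/w7c.png",np.hstack([A,B]))
E
python3 st.py
```

```text
33.0 [ 0.5405 -0.2886  0.3274] yaw -0.2186 zax [-3.e-04 -1.e-04 -1.e+00] car -0.0008 -0.0598 F [ 0.78 -0.55  0.3 ] car F -0.37 w 0.007240975952531007 dq 0.007
```

View pics/w7c.png

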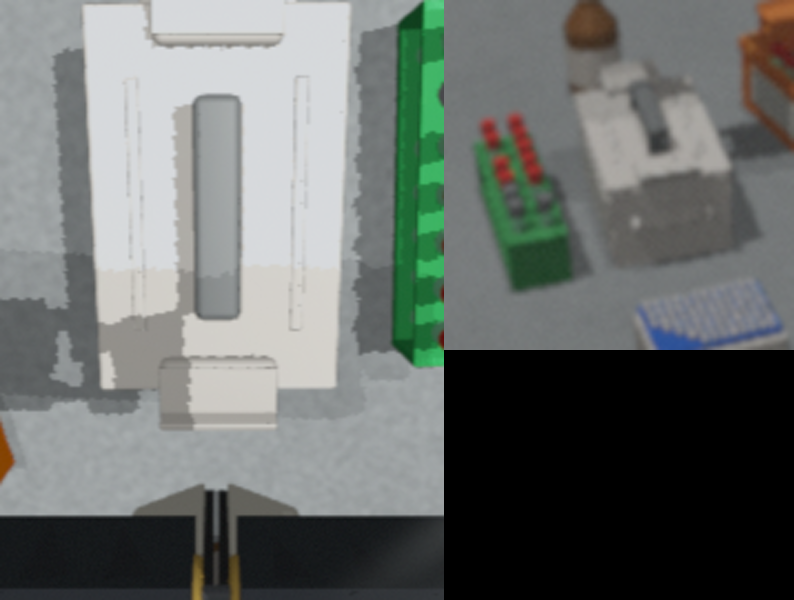

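Both noses lie over the plate behind the ridges: the clip_a nose at (217,38) and the clip_b nose at (217,362). The lid is square on the carrier and flush in the scene view, and the gripper is clear. Handing in.

```bash
python3 -c "
from cell import job;print(job.sign_off())"
```

```text
the job is handed in; nothing more can be done
None
```

The lid is on the carrier and both end clips are snapped over it. I handed the job in at about 33 s of the 72 s; sign-off gave no verdict.

- **Clips out of the way:** both leaned over the mouth, at about 0.2 and 0.1 rad. I swung them out to about 0.52 (+y) and 0.6 rad (-y), with almost no force.
- **Lid:** I gripped it by the handle and lowered it in. It met the rim at its home height with about 9 N, plus about 3.5 N sideways as it seated. I then released it.
- **Snapping:** each clip was pushed at its tab until the force fell to 0, then I backed off. The push peaked at about 12.5 N on the +y clip, partly because the tab was rubbing on the finger until I raised the tool. It peaked at about 7 N on the -y clip.
- **Last look:** the pictures show the lid square and flush, both clip noses behind the ridges and the gripper about 0.2 m above the lid, touching nothing. The tube rack, tip box and bottle looked undisturbed; the jar was not in the last picture.
- **Not checked:**
  - I did not measure the lid's final position or the clip angles in numbers; they rest on the last pictures and the forces.
  - My camera fixes of the carrier differed by 2–3 mm, and one picture taken while the arm was still moving was about 15 mm off. I discarded that one.

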